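# Seat a relay-lens barrel in a vacuum V-block and hold it down

### The job

Open the vacuum valve on the V-block fixture first: swing its black handle a quarter turn from across the pipe until it stops in line with the pipe. Then take the longer of the two lens barrels out of the grey rest (leave the shorter one lying there) and lay it in the V, either end first, with its knurled ring midway in the gap between the two steel V-saddles. Press it gently straight down onto both sloping faces with about ten newtons so that the suction can take, and finish like that, with the gripper still pressing the barrel into the V and the valve still open.

Things in the scene. Friction and masses are not known exactly. Their poses are not given: they have to be found in the camera images.
- vee_fixture: fixed aluminium plate 220 x 275 x 12 mm with two steel V-saddles, a copper pipe with a brass ball valve (at y -118 mm, on the V's line) and on the +x side a lying steel vacuum reservoir (at x 75 to 125 mm, 72 mm high; its dial gauge 119 mm). Origin: plate underside, below the middle of the V; at yaw 0 x points away from the robot; y along the V, z up
- vee_seat (a point): where the barrel's middle belongs, midway between the saddles: 54.4 mm above the bench, the axis height of a seated barrel; axes as vee_fixture. Saddles: 28 mm long (28 to 56 mm either side in y), 56 mm wide in x, flat tops 52 mm high; faces slope 45 deg from an apex at 36 mm, 32 mm apart at the top. In the 56 mm gap only a thin pipe, 30 mm high, over the plate
- vee_line_near: the sloping steel contact faces (one on each saddle) on the robot's side (-x) of the V; origin and axes coincide with vee_fixture's
- vee_line_far: the sloping steel contact faces (one on each saddle) on the far side (+x) of the V; origin and axes coincide with vee_fixture's
- vacuum_handle (a joint): turn of the valve handle about an upright axis, rad: 0 = shut (handle points to the fixture's -x, across the pipe), 1.571 = fully open against its stop (handle points to the fixture's -y, in line with the pipe); grows counter-clockwise seen from above; light friction (about 0.12 N m), stays where it is left
- handle_hinge (a point): point on the handle's axis of rotation at grip height, 72 mm above the bench; axes as vee_fixture (does not turn)
- handle_grip (a point): middle of the black grip of the handle, 46 mm from its axis, 72 mm above the bench; the grip is 10 mm thick, 48 mm long and 18 mm high (63 to 81 mm), free all round; its x axis runs along the handle toward the hinge, and it turns with the handle
- lens_rest: fixed grey plastic rest 170 x 110 mm with two parallel places 85 mm apart in x, each a pair of V-notched posts 14 mm long at y = -33 and +33 mm, 43 mm high; nothing between the posts but the 8 mm base plate. Origin at the centre of its underside; barrels lie along its y
- long_barrel: the barrel to seat: aluminium tube 26 mm diameter and 116 mm long with a black knurled ring, 30 mm diameter and 30 mm wide, round its middle; about 0.2 kg, symmetrical end for end. Origin at its centre on its axis, y along its axis. It lies in one or the other place of the rest with its axis 45.4 mm above the bench
- short_barrel: the barrel to leave: the same but 84 mm long; it lies in the other place of the rest. Origin at its centre, y along its axis

How it is judged:
By the outcome, as a careful person would: the job done as asked, in the order asked, and still so for the second after the job is handed in, while the arm keeps its last pose, push and grip.
It also fails if it takes over 58 s, if anything falls off the work surface, if the arm or the gripper's body presses on something with over 40 N, if the wrist force passes 120 N, or if a joint passes its speed limit or range.

### The arm

A 6-joint arm with a two-finger parallel gripper is mounted at the origin on a cart in front of the work surface, level with it; the furniture and walls round the work are solid. World frame = base frame: x ahead of the robot, y to its left, z up, the work surface at z = 0. Lengths are in m, angles in rad, forces in N, time in s.
With the tool pointing down it reaches from about 0.3 to 0.825 m from the base axis. Payload 5.4 kg.
Tool frame: the origin (TCP) lies at the very end of the fingers, on their centre line; the grasp point (between the pads) lies r.grip_depth behind it (r.grip_depth is the distance from the TCP to the grasp point, in m); z points along the fingers, y is the line along which they close (so a half turn about z gives the same grasp; the last joint's range is limited). The gripper opens to 92 mm and grips with 3 to 60 N. Pads are 20 mm wide; open, the fingers measure 128 mm over their backs; the gripper's body (75 mm by 189 mm) begins 69 mm behind the grasp point.
Start: joints at [1.138, 0.158, 1.597, -0, 1.386, -0.21], TCP at [0.127, 0.561, 0.215] pointing down, gripper open.
Joint ranges: [-2.91, 2.91], [-0.94, 2.29], [0.18, 2.7], [-1.29, 4.43], [0.17, 2.64], [-3, 3]. Speed limits (rad/s): [2.57, 2.57, 3.14, 3.14, 3.14, 3.14].

### API

Orientations are given as a unit quaternion [x, y, z, w].
In Python, from cell import r, read_camera, calibration gives the robot as it stands (r), with the cameras as plain functions. Calls block until the motion is done:
- r.move_to(position, orientation): joint-space move of the TCP to a pose.
- r.line_to(position, frame=None, v=0.15, contact_N=None): straight line of the TCP; frame=None keeps the orientation; v is the mean speed in m/s. With contact_N (N) it stops when the force on the tool has changed by that much, and returns True; else False.
- r.set_joints(angles): joint-space move.
- r.command_gripper(opening): finger opening in m; the grip force is fixed at half the most; returns when the fingers have stopped.
- r.dwell(seconds).
- r.solve_ik(position, orientation): joint angles nearest the present ones, or None.
- r.read_state(): the state.
- read_camera(name): name is "side" or "top" or "wrist"; returns the picture (400x640x3 uint8, red, green, blue); there is no depth.
- calibration(name): a dict with "fx", "fy", "cx", "cy" (pixels), "dist" ([k1, k2, p1, p2, k3] as OpenCV has them; the pictures are not rectified), "eye" and "rotation" of the camera in the world. Camera axes: x right, y up, looking along -z (the intrinsics and any distortion apply to the point x, -y, -z); pixel columns grow to the right and rows downward; lengths in m; the calibration is good to about 2 mm. A picture is of the moment at which its call begins: read the wrist's pose just before it. calibration takes no time and is no camera call; for the wrist camera it gives the pose at the moment of the call.
A pose or a line that the arm cannot do raises r.PlanningError and nothing moves.
- r.close_job(): hands the job in; it is judged then, once.
The state is a dict: "t": time; "joint_positions": joint angles; "joint_vel": joint speeds; "effort": joint torques, N m; "ee_pos": TCP position; "tcp_rot": TCP orientation; "force": force on the tool from outside, world axes, zero at the start; "moment": the same for the moment, N m; "gripper_width": finger opening in m; "finger_force": force on a finger pad.
Only numpy, scipy, OpenCV 4.12 (cv2) and the standard library are available. Lean on these libraries where they do the work, as an engineer would, in place of code of your own. Each camera call takes 0.05 s, during which the arm holds its last target. There are 200 camera calls.

## Working session

There is one attempt and no reset: what is moved stays moved. The work goes in short steps, each a Python script; the robot and the scene stay as the last script left them, time stands still between calls to the robot, and variables do not carry over. Pictures are saved under pics/ and viewed, at most 10 in all, crops included, and the job is handed in when it is done.

```bash
ls; mkdir -p pics; python3 - <<'E'
from cell import r, read_camera, calibration
import cv2
s=r.read_state();print(s['t'],s['ee_pos'],s['tcp_rot'],r.grip_depth,s['force'],s['gripper_width'])
for n in("side","top","wrist"):
    c=calibration(n);print(n,c)
    cv2.imwrite(f'pics/{n}0.png',read_camera(n)[:,:,::-1])
E
```

```text
cell.py
pics
0.0 [0.12680402 0.56021438 0.21363855] [ 1.11147791e-01  9.93803470e-01 -8.66701733e-04 -2.81857307e-04] 0.0187 [0.14625425 0.31626011 0.22073336] 0.0920224424053569
side {'fx': 395.005362340667, 'fy': 395.005362340667, 'cx': 320.409206385681, 'cy': 202.95877186189057, 'dist': array([-0.09521724,  0.        ,  0.        ,  0.        ,  0.        ]), 'eye': array([0.49256802, 0.70182018, 0.60502975]), 'rotation': array([-0.01533851,  0.42971243,  0.90279959, -0.00805303])}
top {'fx': 504.58938475137256, 'fy': 504.58938475137256, 'cx': 329.22808653237223, 'cy': 203.29644521230793, 'dist': array([-0.11182959,  0.        ,  0.        ,  0.        ,  0.        ]), 'eye': array([0.28735738, 0.05698775, 1.30260315]), 'rotation': array([-0.06464582,  0.05682875,  0.71184923, -0.69703808])}
wrist {'fx': 353.8507592462222, 'fy': 353.8507592462222, 'cx': 316.89754119102906, 'cy': 196.42155118727447, 'dist': array([-0.07731378,  0.        ,  0.        ,  0.        ,  0.        ]), 'eye': array([0.05477084, 0.57722712, 0.38415605]), 'rotation': array([-0.10389421, -0.0827417 ,  0.61875275,  0.77427697])}
```

View pics/top0.png

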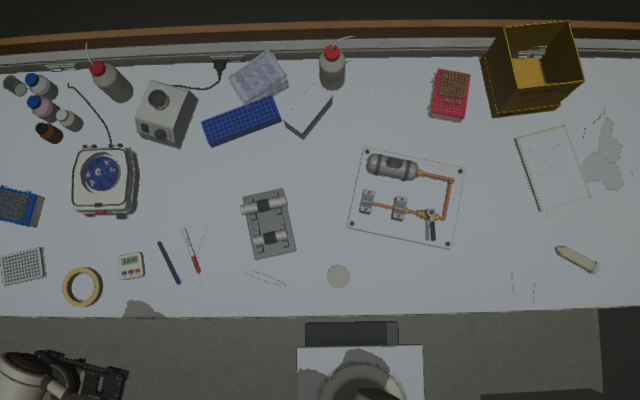

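View pics/side0.png

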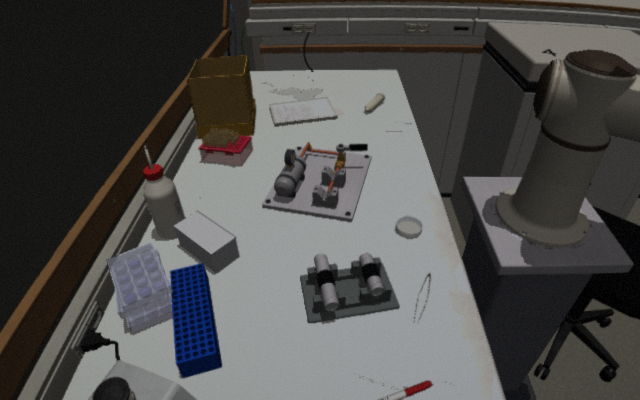

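The top view shows the fixture plate with corners near (364,148), (466,167), (451,249) and (347,231), and the handle at (432,228) pointing down. The rest corners are near (242,194), (284,187), (297,251) and (251,260), and the longer barrel is the far one, at about (263,205). The side view agrees.

```bash
cat > h.py <<'E'
from cell import r, read_camera, calibration
import numpy as np, cv2
from scipy.spatial.transform import Rotation as R
def ray(c,px):
    K=np.array([[c['fx'],0,c['cx']],[0,c['fy'],c['cy']],[0,0,1.]])
    u=cv2.undistortPoints(np.array(px,float).reshape(-1,1,2),K,np.array(c['dist']))[:,0]
    return R.from_quat(c['rotation']).apply(np.c_[u[:,0],-u[:,1],-np.ones(len(u))])
def onz(c,px,z):
    d=ray(c,px); z=np.broadcast_to(z,len(d)); return c['eye']+d*((z-c['eye'][2])/d[:,2])[:,None]
def proj(c,P):
    K=np.array([[c['fx'],0,c['cx']],[0,c['fy'],c['cy']],[0,0,1.]])
    q=R.from_quat(c['rotation']).inv().apply(np.atleast_2d(P)-c['eye'])*[1,-1,-1]
    return cv2.projectPoints(q,np.zeros(3),np.zeros(3),K,np.array(c['dist']))[0][:,0]
def down(yaw): # tool z down; tool y (closing) at world angle yaw+90deg, tool x at yaw
    return (R.from_euler('z',yaw)*R.from_euler('x',np.pi)).as_quat()
E
python3 - <<'E'
from h import *
c=calibration('top')
np.set_printoptions(precision=4,suppress=True)
f=onz(c,[(364,148),(466,167),(451,249),(347,231)],.012);print(f,f.mean(0))
g=onz(c,[(242,194),(284,187),(297,251),(251,260)],.008);print(g,g.mean(0))
print('yaw',[np.degrees(np.arctan2(*(a)[1::-1])) for a in(f[0]-f[3],f[1]-f[2],g[0]-g[3],g[1]-g[2])])
s=r.read_state();T=R.from_quat(s['tcp_rot']);w=calibration('wrist')
print('cam in tool',T.inv().apply(w['eye']-s['ee_pos']),(T.inv()*R.from_quat(w['rotation'])).as_matrix())
print('tool',T.as_matrix())
E
```

```text
[[ 0.6583 -0.026   0.012 ]
 [ 0.6011 -0.2944  0.012 ]
 [ 0.3857 -0.2411  0.012 ]
 [ 0.4384  0.0248  0.012 ]] [ 0.5209 -0.1342  0.012 ]
[[0.5423 0.2978 0.008 ]
 [0.5584 0.1869 0.008 ]
 [0.3899 0.1543 0.008 ]
 [0.369  0.273  0.008 ]] [0.4649 0.228  0.008 ]
yaw [np.float64(-13.00860250552247), np.float64(-13.892899011623198), np.float64(8.11475484418836), np.float64(10.949680200923803)]
cam in tool [ 0.0741  0.0003 -0.1704] [[ 0.0004  0.9646  0.2636]
 [ 1.     -0.     -0.0013]
 [-0.0012  0.2636 -0.9646]]
tool [[-0.9753  0.221  -0.0006]
 [ 0.221   0.9753 -0.0013]
 [ 0.0003 -0.0014 -1.    ]]
```

```bash
cat >> h.py <<'E'
def look(p,yaw,dist,name):
    q=down(yaw);T=R.from_quat(q)
    o=np.array([.0741,.0003,-.1704]);f=np.array([-.2636,0,.9646])
    r.move_to(p-T.apply(o+f*dist),q); r.dwell(.2)
    c=calibration('wrist'); im=read_camera('wrist')
    np.savez(f'pics/{name}.npz',**c); cv2.imwrite(f'pics/{name}.png',im[:,:,::-1]); return c,im
E
python3 - <<'E'
from h import *
for p,yaw,n in (([.465,.228,.045],np.radians(189.5),'rest'),([.49,-.14,.05],np.radians(166.5),'fix')):
    c,im=look(np.array(p),yaw,.31,n)
    s=r.read_state();print(s['t'],s['ee_pos'],s['joint_positions'],s['force'],c['eye'])
E
```

```text
2.125 [0.45734967 0.22694834 0.17366843] [ 2.23541344e-01  2.59482031e-02  1.82178012e+00  4.61977792e-05
  1.29379899e+00 -1.51397494e+00] [-0.19812993 -0.69826337 -0.55522972] [0.38431963 0.21509356 0.34408111]
3.7417 [ 0.4827191  -0.13773596  0.17860457] [-5.19190218e-01 -1.61996866e-03  1.83948154e+00  9.31408379e-05
  1.30376183e+00 -1.85585574e+00] [ 0.41294324 -0.2990195  -0.53716431] [ 0.4107413  -0.12010976  0.34900218]
```

View both.

View pics/rest.png

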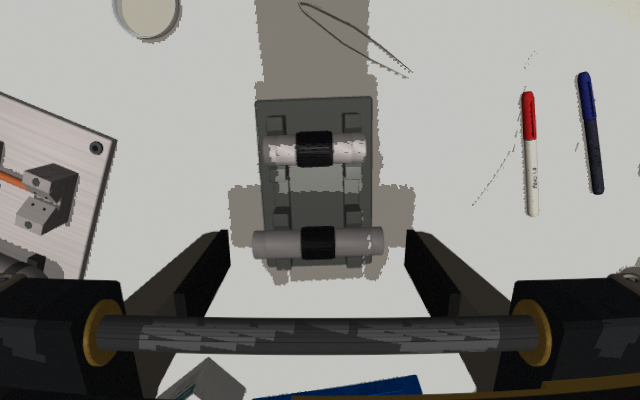

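View pics/fix.png

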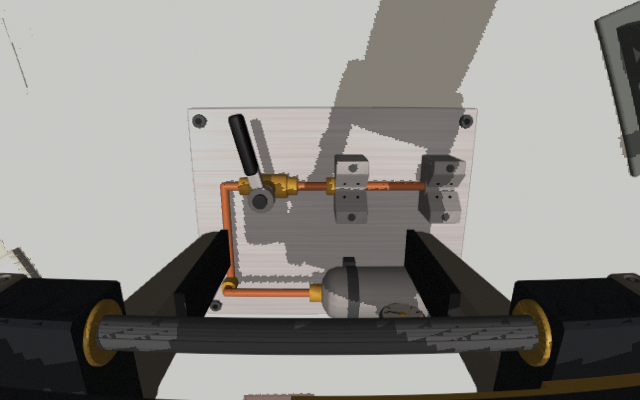

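The rest view shows the long barrel as the far one, with ends at (253,243) and (384,242). The fixture view shows the saddles near (351,188) and (442,188), the handle hinge near (261,200), and the grip end near (236,118), which is leaning. I'll enlarge both.

```bash
python3 - <<'E'
import cv2
a=cv2.imread('pics/rest.png')[220:270,240:400];cv2.imwrite('pics/restc.png',cv2.resize(a,None,fx=5,fy=5,interpolation=cv2.INTER_CUBIC))
a=cv2.imread('pics/fix.png')[105:232,220:475];cv2.imwrite('pics/fixc.png',cv2.resize(a,None,fx=3.13,fy=3.13,interpolation=cv2.INTER_CUBIC))
E
```

```text
(no output)
```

View pics/restc.png

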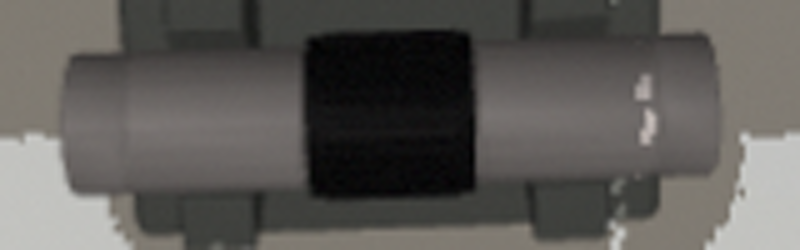

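View pics/fixc.png

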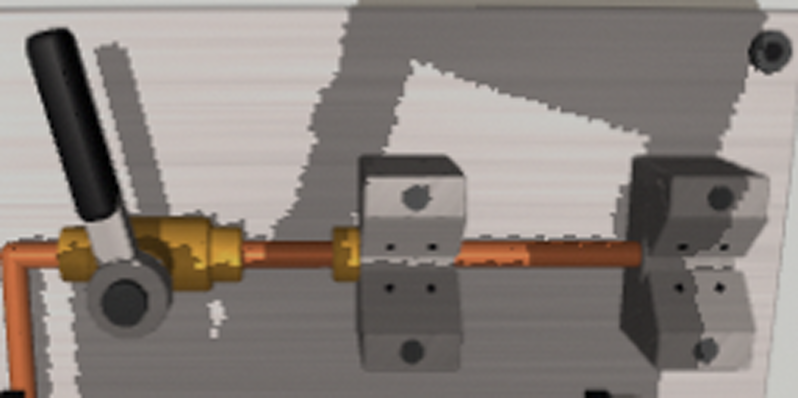

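```bash
python3 - <<'E'
from h import *
np.set_printoptions(precision=4,suppress=True)
c=dict(np.load('pics/fix.npz')); m=lambda P,s,o:(np.array(P,float)+.5)/s-.5+o
b=onz(c,m([(416,198),(412,352),(720,198),(707,352)],3.13,[220,105]),.052)
print(b,'spacings',[np.linalg.norm(b[i]-b[j]) for i,j in((0,1),(2,3),(0,2),(1,3))])
ctr=b.mean(0); y=(b[2]+b[3]-b[0]-b[1]);yaw=np.arctan2(-y[0],y[1]);print('fix',ctr,np.degrees(yaw))
F=R.from_euler('z',yaw)
fl=lambda P:F.inv().apply(P-ctr)
print('flat corners',fl(onz(c,m([(368,178),(460,178),(768,180),(360,372),(460,372),(752,372)],3.13,[220,105]),.052))*1e3)
print('screws top',fl(onz(c,m([(770,50)],3.13,[220,105]),.012))*1e3)
hg=fl(onz(c,m([(125,302),(50,33),(98,215)],3.13,[220,105]),[.075,.08,.08]))*1e3;print('hinge,end,inner',hg)
g=hg[1]-hg[2];print(np.linalg.norm(g),'angle from -x ccw',np.degrees(np.arctan2(-g[1],-g[0])))
c=dict(np.load('pics/rest.npz'))
p=onz(c,m([(65,125),(718,105),(390,114.5)],5,[240,220]),.0454);print('barrel',p,np.linalg.norm(p[0]-p[1]),p[:2].mean(0))
d=p[0]-p[1];print('yaw of axis -90:',np.degrees(np.arctan2(-d[0],d[1])), np.degrees(np.arctan2(d[0],-d[1])))
# top camera cross-check of barrel/fixture
ct=calibration('top');print('top proj',proj(ct,np.vstack([b,p])))
print('plate corners',fl(onz(dict(np.load('pics/fix.npz')),[(188,108),(477,108)],.012))*1e3)
E
```

```text
[[ 0.4723 -0.1031  0.052 ]
 [ 0.5153 -0.1133  0.052 ]
 [ 0.4915 -0.0213  0.052 ]
 [ 0.5351 -0.031   0.052 ]] spacings [np.float64(0.04418600396434247), np.float64(0.044655843617805335), np.float64(0.08401042665279147), np.float64(0.08461525119750606)]
fix [ 0.5036 -0.0672  0.052 ] -13.379793261113553
flat corners [[-27.5873 -55.3357   0.    ]
 [-27.6185 -30.3477   0.    ]
 [-27.4163  54.8827   0.    ]
 [ 28.0656 -56.7749   0.    ]
 [ 28.115  -28.295    0.    ]
 [ 28.4571  56.357    0.    ]]
screws top [[-60.5033  68.6894 -40.    ]]
hinge,end,inner [[   0.7345 -118.8656   23.    ]
 [ -67.4989 -133.3358   28.    ]
 [ -23.1555 -123.8066   28.    ]]
45.35574244567548 angle from -x ccw 12.12811876574728
barrel [[0.5196 0.1787 0.0454]
 [0.496  0.2954 0.0454]
 [0.5076 0.2369 0.0454]] 0.11908513285268797 [0.5078 0.2371 0.0454]
yaw of axis -90: -168.55260058772956 11.447399412270437
top proj [[397.9867 214.5482]
 [401.2832 197.6001]
 [365.1618 207.7032]
 [368.4478 190.5969]
 [285.796  198.9155]
 [240.0369 209.0903]
 [262.9831 204.0747]]
plate corners [[ -71.9628 -193.357   -40.    ]
 [ -72.4342   78.5801  -40.    ]]
```

Everything checks out: bolt spacings measure 44 and 84 mm, flat corners fall at ±28 and ±56 mm, and the hinge is at y -118. The handle starts about 12° open. Next I turn it.

```bash
cat >> h.py <<'E'
FY=np.radians(-13.4); FC=np.array([.5036,-.0672,0]); FR=R.from_euler('z',FY)
fw=lambda p:FC+FR.apply(p)
E
python3 - <<'E'
from h import *
def pose(a,z,rad=.046):
    a=np.radians(a);return fw([-rad*np.cos(a),-.118-rad*np.sin(a),z]),down(FY+a)
p,q=pose(12,.11); r.move_to(p,q); r.command_gripper(.034)
r.line_to(pose(12,.06)[0],contact_N=8,v=.1) and print('contact!')
r.command_gripper(.016)
s=r.read_state();print(s['t'],s['ee_pos'],s['force'],s['finger_force'],s['gripper_width'])
for a in list(range(24,85,12))+[88,91,94,97]:
    p,q=pose(a,.06); hit=r.line_to(p,q,v=.06,contact_N=12 if a>80 else 30)
    s=r.read_state();print(a,hit,round(s['t'],2),s['force'].round(1),np.round(s['finger_force'],1))
    if hit: break
p=s['ee_pos'];r.command_gripper(.034);p[2]=.13;r.line_to(p,v=.2)
s=r.read_state();print(s['t'],s['joint_positions'])
c,im=look(fw([0,-.1,.05]),FY+np.radians(76.6+13.4),.33,'h1')
cv2.imwrite('pics/h1.png',im[:,:,::-1]);print(r.read_state()['t'])
E
```

```text
8.1833 [ 0.43061089 -0.18123393  0.06041173] [ 0.65254764 -0.56782701  0.28580923] 0.4185392986983061 0.016106960596693823
24 False 8.54 [-0.  -0.3  0.1] 0.0
36 False 8.9 [ 0.2 -0.1  0.1] 0.0
48 False 9.26 [0.3 1.  0.9] 0.1
60 False 9.62 [-0.7 -0.1 -0.3] 0.1
72 False 9.97 [ 0.7 -0.9 -0.2] 0.1
84 False 10.33 [-0.3  0.2 -1.6] 0.1
88 False 10.58 [-1.   0.7 -0.1] 0.5
91 False 10.83 [-1.2  0.5  1.3] 0.7
94 False 11.08 [-5.4  1.8  2.1] 2.4
97 False 11.33 [-13.2   3.1   9.3] 6.9
12.2917 [-6.83717578e-01  9.91265575e-02  1.83721873e+00 -8.50065020e-06
  1.20501621e+00 -5.71908439e-01]
13.0333
```

View pics/h1.png

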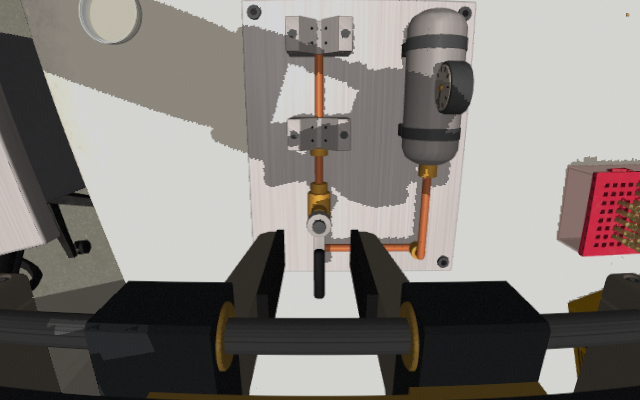

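The handle now runs in line with the pipe, from (319,225) to (319,297), and its stop was felt. Next I pick up the barrel.

```bash
python3 - <<'E'
from h import *
np.set_printoptions(precision=4,suppress=True)
c=dict(np.load('pics/h1.npz'))
b=onz(c,[(293,35),(347,34),(293,135),(345,134)],.052);print('bolts chk',b.mean(0))
q=down(np.radians(101.4)); P=np.array([.5077,.237,0])
r.move_to(P+[0,0,.13],q); r.command_gripper(.06)
print(r.line_to(P+[0,0,.0307],v=.1,contact_N=8))
f0=r.read_state()['force']
r.command_gripper(.02)
s=r.read_state();print(s['t'],s['ee_pos'],s['force']-f0,s['finger_force'],s['gripper_width'])
r.line_to(P+[0,0,.0507],v=.08)
r.line_to(P+[0,0,.18],v=.2); r.dwell(.2)
s=r.read_state();print(s['t'],s['force'],s['finger_force'],s['gripper_width'],s['moment'])
c,im=calibration('wrist'),read_camera('wrist');np.savez('pics/g1.npz',**c)
cv2.imwrite('pics/g1.png',im[:,:,::-1])
E
```

```text
bolts chk [ 0.5039 -0.068   0.052 ]
False
16.7667 [0.507  0.2369 0.0308] [-4.8704 -0.5871  5.8271] 30.00029683113098 0.029212668436992634
18.1667 [ 0.12    0.4998 -1.658 ] 29.998328983783722 0.02914613017728792 [-0.0033  0.0194  0.0244]
```

View pics/g1.png

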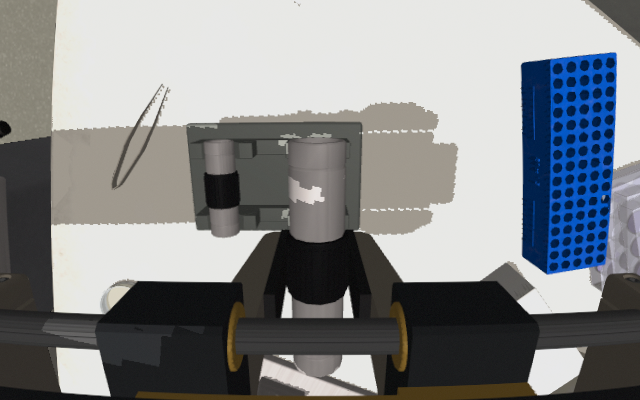

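The long barrel is held straight, with its ring spanning about rows 240–300 at columns 283–349. The short one is still in the rest. I'll check numerically that the ring is centred on the pads.

```bash
python3 - <<'E'
from h import *
c=dict(np.load('pics/g1.npz'));s=r.read_state();T=R.from_quat(s['tcp_rot'])
t=lambda p:s['ee_pos']+T.apply(p)
a=-.0147
for n,p in dict(ring_far_top=[.015,0,a-.015],ring_near_top=[-.015,0,a-.015],tube_end_top=[.058,0,a-.013],tube_end_bot=[.058,0,a+.013],tube_end_L=[.058,-.013,a],tube_end_R=[.058,.013,a],nearend_top=[-.058,0,a-.013],nearend_bot=[-.058,0,a+.013]).items(): print(n,proj(c,t(p)))
im=cv2.imread('pics/g1.png');g=im.sum(2)
print('col316',[(i,int(g[i,316])) for i in list(range(125,150,2))+list(range(230,250,2))+list(range(294,312,2))+list(range(366,384,2))])
print(c['eye'],s['ee_pos'],FC)
E
```

```text
ring_far_top [[316.8616125  244.30585427]]
ring_near_top [[316.83811532 305.65878685]]
tube_end_top [[316.89898344 142.66302334]]
tube_end_bot [[316.88249165 136.33153208]]
tube_end_L [[287.13152424 139.25960777]]
tube_end_R [[346.64673984 139.28065909]]
nearend_top [[316.8090005 378.3205049]]
nearend_bot [[316.80607823 344.30988066]]
col316 [(125, 263), (127, 264), (129, 268), (131, 266), (133, 263), (135, 476), (137, 392), (139, 385), (141, 381), (143, 288), (145, 389), (147, 407), (149, 408), (230, 385), (232, 384), (234, 383), (236, 382), (238, 382), (240, 381), (242, 275), (244, 48), (246, 54), (248, 61), (294, 60), (296, 53), (298, 61), (300, 46), (302, 50), (304, 156), (306, 380), (308, 387), (310, 384), (366, 393), (368, 389), (370, 388), (372, 388), (374, 384), (376, 362), (378, 508), (380, 662), (382, 656)]
[0.49260933 0.3097787  0.34860674] [0.50692896 0.23681339 0.17857325] [ 0.5036 -0.0672  0.    ]
```

```bash
python3 - <<'E'
from h import *
np.set_printoptions(precision=4,suppress=True)
q=down(FY+np.pi/2); C=np.array([.5037,-.0674,0])+FR.apply([0,-.0006,0])
def st(n):
    s=r.read_state();print(n,round(s['t'],2),s['ee_pos'],'err_fix mm',FR.inv().apply(s['ee_pos']-C)*1e3,'F_fix',FR.inv().apply(s['force']).round(2),'M',s['moment'].round(2),s['gripper_width']);return s
r.move_to(C+[0,0,.17],q); r.dwell(.3); s=st('hover')
d=C-s['ee_pos']; d[2]=0; C2=C+d
r.line_to(C2+[0,0,.06],v=.1); r.dwell(.3); st('above')
print(r.line_to(C2+[0,0,.033],v=.02,contact_N=4)); r.dwell(.3); st('contact')
E
```

```text
hover 19.68 [ 0.5037 -0.0672  0.17  ] err_fix mm [ -0.0138   0.7549 169.9955] F_fix [-0.09  0.32 -1.12] M [-0.09  0.09 -0.02] 0.029101291938830397
above 21.23 [ 0.5036 -0.0688  0.0603] err_fix mm [ 0.2286 -0.7887 60.3041] F_fix [-0.62 -0.72 -1.9 ] M [-0.08  0.08 -0.01] 0.029272225948128935
True
contact 22.48 [ 0.5029 -0.0686  0.0398] err_fix mm [-0.5123 -0.7484 39.8104] F_fix [ 0.32 -0.09  4.89] M [-0.19  0.12 -0.03] 0.02918102778964185
```

```bash
python3 - <<'E'
from h import *
np.set_printoptions(precision=4,suppress=True)
def avg(n=8):
    S=[]
    for _ in range(n): r.dwell(.04); S.append(r.read_state())
    return [np.mean([s[k] for s in S],0) for k in('ee_pos','force','moment')],S[-1]
(p,f,m),s=avg();print(s['t'],p,FR.inv().apply(f),m)
tgt=np.array(p);z=p[2]
for i in range(14):
    if f[2]>8.6: break
    z-=.0005; r.line_to([p0 for p0 in (*tgt[:2],z)],v=.02)
    (p,f,m),s=avg();print(round(s['t'],2),round(z,4),p,FR.inv().apply(f),m)
c,im=calibration('wrist'),read_camera('wrist');np.savez('pics/s1.npz',**c);cv2.imwrite('pics/s1.png',im[:,:,::-1])
E
```

```text
22.8083 [ 0.5029 -0.0686  0.0398] [-0.131  -0.1748  5.2251] [-0.1727  0.0758 -0.0533]
23.39 0.0393 [ 0.5029 -0.0686  0.0398] [-2.4123 -0.1071  7.1712] [-0.01    0.451  -0.0775]
23.98 0.0388 [ 0.5029 -0.0686  0.0398] [-4.0177 -0.1766 11.5145] [ 0.0577  0.7579 -0.06  ]
```

View pics/s1.png

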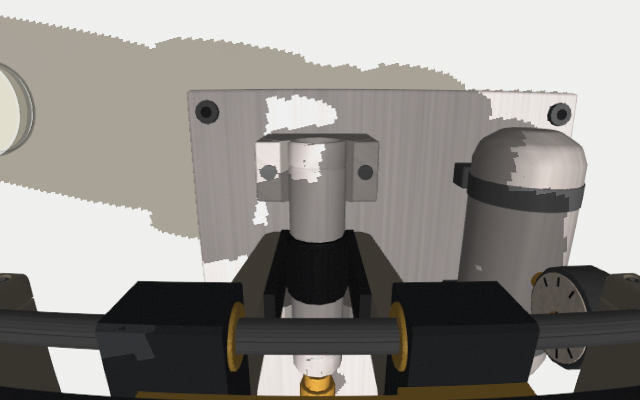

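The barrel lies in the V with ring rows about 242–304. The far saddle bolts are at (268,172) and (366,172), and the valve end of the barrel is near row 377. I'll check the centring, trim the side force, and set the vertical press to about 10 N.

```bash
python3 - <<'E'
from h import *
np.set_printoptions(precision=4,suppress=True)
c=dict(np.load('pics/s1.npz'));g=cv2.imread('pics/s1.png').sum(2).astype(int)
b=onz(c,[(268,172),(366,172)],.052);ax=onz(c,[(316.9,242),(316.9,304)],.0694)
I=FR.inv().apply
print('bolts',I(b-FC)*1e3,'ring',I(ax-FC)*1e3,'=> ring centre y rel. seat', 42-(I(b-FC).mean(0)-I(ax-FC).mean(0))[1]*1e3)
print([(i,int(g[i,316])) for i in list(range(236,248))+list(range(300,309))])
def avg(n=8):
    S=[]
    for _ in range(n): r.dwell(.04); S.append(r.read_state())
    return [np.mean([s[k] for s in S],0) for k in('ee_pos','force','moment')],S[-1]
cmd=np.array([.5029,-.0686,.0388])
for dx,dz in((-.0004,.0001),(-.0004,0),(-.0003,0)):
    cmd=cmd+FR.apply([dx,0,dz]); r.line_to(cmd,v=.02); (p,f,m),s=avg()
    print(round(s['t'],2),cmd,p,I(f),m,s['gripper_width'])
    if I(f)[0]>-1: break
E
```

```text
bolts [[-22.5872  41.416   52.    ]
 [ 22.0491  41.4641  52.    ]] ring [[ -0.2438  14.4358  69.4   ]
 [ -0.2278 -15.8383  69.4   ]] => ring centre y rel. seat -0.14133210639906935
[(236, 406), (237, 405), (238, 404), (239, 403), (240, 403), (241, 397), (242, 293), (243, 38), (244, 59), (245, 79), (246, 63), (247, 67), (300, 61), (301, 54), (302, 53), (303, 53), (304, 167), (305, 371), (306, 407), (307, 408), (308, 409)]
24.61 [ 0.5025 -0.0685  0.0389] [ 0.5029 -0.0686  0.0398] [-2.3207 -0.1546  9.0664] [ 0.0278  0.4694 -0.042 ] 0.029030251762761583
25.19 [ 0.5021 -0.0684  0.0389] [ 0.5029 -0.0686  0.0398] [-1.0509  0.2758  7.6669] [ 0.0051  0.2085 -0.0417] 0.029101271283529576
25.77 [ 0.5018 -0.0683  0.0389] [ 0.5029 -0.0686  0.0398] [0.0835 0.6795 6.4354] [-0.0203  0.0562 -0.0288] 0.02914656647758145
```

```bash
python3 - <<'E'
from h import *
np.set_printoptions(precision=4,suppress=True)
I=FR.inv().apply
cmd=np.array([.5018,-.0683,.0389])
for k in range(4):
    cmd=cmd+FR.apply([-.00012,-.0001 if k==0 else 0,-.0003]); r.line_to(cmd,v=.02)
    F=[]
    for _ in range(10): r.dwell(.04); F.append(r.read_state()['force'])
    f=I(np.mean(F,0)); s=r.read_state();print(round(s['t'],2),cmd,f,s['moment'],s['finger_force'])
    if f[2]>8.6: break
r.dwell(1);F=[]
for _ in range(10): r.dwell(.04); F.append(r.read_state()['force'])
print(I(np.mean(F,0)))
cv2.imwrite('pics/top1.png',cv2.resize(read_camera('top')[130:270,220:480,::-1],None,fx=3,fy=3,interpolation=cv2.INTER_CUBIC))
E
```

```text
26.44 [ 0.5017 -0.0684  0.0386] [-0.5845  0.8474  8.4167] [ 0.1006  0.1192 -0.0361] 29.999436736106873
27.11 [ 0.5015 -0.0683  0.0383] [-1.0469  0.7546 10.237 ] [ 0.1003  0.2568 -0.0561] 29.999814927577972
[-1.0521  0.8093 10.1008]
```

View pics/top1.png

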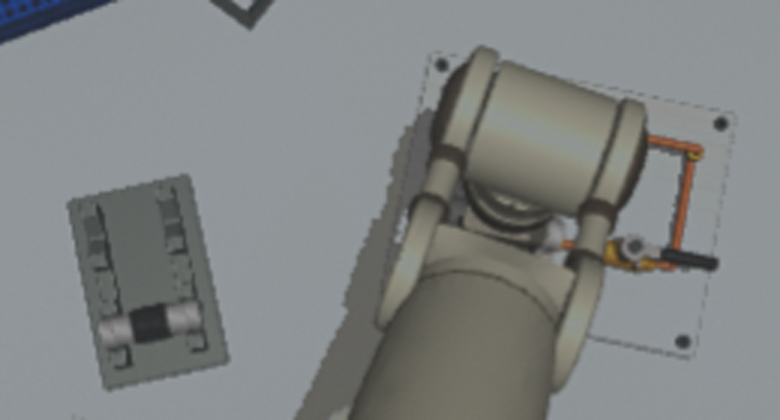

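The handle at (690,260) is in line with the pipe, and the short barrel is still in the rest. The press is holding steady at 10.1 N.

```bash
python3 -c "
from cell import r, read_camera, calibration
print(r.close_job())"
```

```text
the job is handed in; nothing more can be done
None
```

Job handed in, verdict not shown: the valve is open against its stop, the long barrel is in the V with its ring within about 0.2 mm of the middle of the gap, the gripper is pressing it down at about 10 N, and the short barrel is still in the rest.

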